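# Lay out the thermography bench for a chip measurement

### The job

Set up the thermal measurement: put the aluminium disc on the middle of the round top of the black sample stage and lay the chip, gold side up, on the middle of the disc. Stand the brass cylinder on the grey base plate halfway between the stage and the blue radiator, and stand the black cylinder in front of the white camera's lens, in the middle of the yellow circle on its foot. Do not shift or knock over the amber bottle or the red lens cap.

Things in the scene. Friction and masses are not known exactly. Their poses are not given: they have to be found in the camera images.
- disc: bare aluminium heat-spreader disc, loose, 60 mm diameter, 20 mm thick, with a dark groove line round its side and on top, lying flat, 0.1 to 0.21 kg; origin at the centre of its underside, z up
- chip: square chip package, loose, 40 x 40 mm, 8 mm thick overall, green board edge, dark violet top with a gold square in the middle, lying flat with the gold up, 40 g; origin at the centre of its underside, x and y along its sides, z up out of the gold side
- brass_ref: solid brass reference cylinder, loose, standing upright, 36 mm diameter, 60 mm tall, 0.36 to 0.54 kg; origin at the centre of its underside, z up along its axis
- black_ref: black reference cylinder, loose, standing upright, 36 mm diameter, 60 mm tall, 0.11 to 0.23 kg; origin at the centre of its underside, z up along its axis
- plate: grey perforated base plate, fixed on the bench, 120 mm (its x) by 370 mm (its y), 10 mm thick; origin at the centre of its underside, which is also exactly halfway between the stage and the radiator as seen from above. Stage and radiator stand on it with centres 125 mm either side of the origin along y; which is at which end varies
- stage: black sample stage, fixed on the base plate, 100 x 100 mm with a round flat top 96 mm across, black with a silver rim, and one micrometer with an orange end on its +x side; the flat top is 36 mm above the stage's origin (centre of its underside); the plate's top is at the origin's height
- radiator: blue radiator, fixed on the base plate, 90 x 90 mm box 48 mm high with a silver disc 80 mm across on top, 56 mm high in all; origin at the centre of its underside. Nothing goes on it
- camera: white thermal camera fixed on a dark steel foot, at the left or right of the bench; foot 8 mm thick, 180 mm (x) by 90 mm (y), with a yellow circle 48 mm across painted in front of the lens. Origin under the middle of that circle at the foot's underside; the lens looks along -x, lens front 44 mm and housing 60 to 135 mm from the origin along +x, 97 mm high with handle
- bottle: small closed amber glass bottle with a white cap, loose, standing, 36 mm diameter, 70 mm tall; a bystander, to be left alone; origin at the centre of its underside
- lens_cap: red lens cap, loose, lying flat, 48 mm diameter, 14 mm thick (17 mm with the black pip on top); a bystander, to be left alone; origin at the centre of its underside
There are look-alikes about, which are no part of the job. What is shaped like the black_ref but pink is not meant.

How it is judged:
By the outcome, as a careful person would: the job done as asked, in the order asked, and still so for the second after the job is handed in, with the robot touching nothing.
It also fails if it takes over 106 s, if anything falls off the work surface, if the arm or the gripper's body presses on something with over 40 N, if the wrist force passes 120 N, or if a joint passes its speed limit or range.

### The arm

A 7-joint arm with a two-finger parallel gripper is mounted at the origin on the work surface. World frame = base frame: x ahead of the robot, y to its left, z up, the work surface at z = 0. Lengths are in m, angles in rad, forces in N, time in s.
With the tool pointing down it reaches from about 0.4 to 0.85 m from the base axis. Payload 10.4 kg.
Tool frame: the origin (TCP) lies at the very end of the fingers, on their centre line; the grasp point (between the pads) lies r.tcp_to_grasp behind it (r.tcp_to_grasp is the distance from the TCP to the grasp point, in m); z points along the fingers, y is the line along which they close (so a half turn about z gives the same grasp; the last joint's range is limited). The gripper opens to 87 mm and grips with 3 to 60 N. Pads are 19 mm wide; open, the fingers measure 117 mm over their backs; the gripper's body (75 mm by 190 mm) begins 51 mm behind the grasp point.
Start: joints at [1.209, 0.332, -0.065, 1.46, 0.022, 1.35, -0.088], TCP at [0.208, -0.589, 0.223] pointing down, gripper open.
Joint ranges: [-2.6, 2.6], [-0.5, 2.12], [-1.47, 1.34], [0.16, 2.42], [-1.27, 4.41], [0.06, 2.06], [-2.6, 2.6]. Speed limits (rad/s): [2.22, 2.22, 2.79, 2.79, 3.14, 3.14, 3.14].

### API

Orientations are given as a unit quaternion [x, y, z, w].
In Python, from bench import monitor, cams, ticket, r gives the robot as it stands.
- The arm moves only by the shell command python3 -m crank 'ROWS' [OPENING] [FORCE]. ROWS is a JSON object whose one key "steps" holds a list of rows, each a list of 2 entries, a list of its own where there are three numbers: the shift along the world's x, y, z in units of 25 mm (1.0 is 25 mm), then the turn, a rotation vector about the world's x, y, z in units of 5 degrees (1.0 is 5 degrees). In form: {"steps": [[[x, y, z], [ax, ay, az]], ...]}. A call has 1 to 10 rows; each row shifts and turns the commanded pose from where the row before left it; what a row does not reach is not made up. A row lasts 1/12 s, in which the tool goes at most 41.7 mm and 7.16 degrees, less where a joint would pass 70% of its speed; a pose out of reach is approached as far as the arm can. A call is refused whole if a number of a shift passes 1 or a number of a turn 1, either way. A call with a gripper value outside its range is refused whole. OPENING is the finger opening in mm, from 0 to 87, set as the call begins (- or left out, the last holds). The fingers move at their own pace and stop on an object; FORCE is the grip in N (left out, the last holds). Time passes only in rows, so rows that do not move let the fingers close. It gives the time, the measured TCP pose, the force, the opening and the grip force at its end, in the units of the state.
- monitor.read_state(): the state, without advancing time (a new reading comes with each control period).
- cams.camera(name): name is "scene" or "top"; returns a dict with "pixels" (420x560x3 uint8, blue, green, red), "z_map" (420x560 float32, m along the optical axis (not along the pixel's ray), 0 where there is no reading), "vfov" (degrees; the focal length in pixels is half the picture's height over the tangent of half this angle, whatever the lens; pixels are square), "cx", "cy" (the principal point, pixels), "T" (4x4, takes a point from camera to world coordinates). Camera axes: x right, y up, looking along -z (the intrinsics and any distortion apply to the point x, -y, -z); pixel columns grow to the right and rows downward; lengths in m; the calibration is good to about 2 mm. A picture is of the moment at which its call begins.
- ticket.close_job(): hands the job in; it is judged then, once.
The state is a dict: "time": time; "joint_positions": joint angles; "joint_vel": joint speeds; "joint_torque": joint torques, N m; "ee_pos": TCP position; "eef_rot": TCP orientation; "ft_force": force on the tool from outside, world axes, zero at the start; "torque": the same for the moment, N m; "width": finger opening in m; "grip_force": force on a finger pad.
Only numpy, scipy, OpenCV 4.12 (cv2) and the standard library are available. Lean on these libraries where they do the work, as an engineer would, in place of code of your own. Each camera call takes 0.05 s, during which the arm holds its last target. There are 200 camera calls.

## Working session

There is one attempt and no reset: what is moved stays moved. The work goes in short steps, Python scripts to look and compute and a shell command to move; the robot and the scene stay as the last step left them, time stands still between calls to the robot, and variables do not carry over. Pictures are saved under pics/ and viewed, at most 14 in all, crops included, and the job is handed in when it is done.

```bash
ls; mkdir -p pics; cat > h.py <<'E'
import numpy as np, cv2
from bench import monitor, cams, ticket, r
def grab(n):
    c=cams.camera(n); np.save(f'/tmp/{n}.npy',c,allow_pickle=True); return c
def load(n): return np.load(f'/tmp/{n}.npy',allow_pickle=True).item()
def w(c,u,v,z=None):
    "pixel -> world by depth, or by plane height z"
    H=c['pixels'].shape[0]; f=H/2/np.tan(np.radians(c['vfov'])/2)
    d=np.array([(u-c['cx'])/f,-(v-c['cy'])/f,-1.]); T=np.array(c['T'])
    if z is None: return (T[:3,:3]@(d*c['z_map'][int(round(v)),int(round(u))])+T[:3,3])
    D=T[:3,:3]@d; return T[:3,3]+D*(z-T[2,3])/D[2]
E
python3 - <<'E'
from h import *
for n in('top','scene'):
    c=grab(n); print(n,{k:v for k,v in c.items() if k not in('pixels','z_map')})
    cv2.imwrite(f'pics/{n}0.png',c['pixels'])
print(r.tcp_to_grasp, monitor.read_state())
E
```

```text
pics
top {'vfov': 44.6054387355831, 'cx': 272.82263060890335, 'cy': 212.05898787397058, 'T': array([[ 0.02056264,  0.99789501, -0.06150388,  0.44696242],
       [-0.99977176,  0.02016665, -0.00705249, -0.01660341],
       [-0.00579732,  0.06163486,  0.99808193,  1.22931763],
       [ 0.        ,  0.        ,  0.        ,  1.        ]])}
scene {'vfov': 42.60743531529557, 'cx': 279.09674286283143, 'cy': 209.2518200771062, 'T': array([[-0.8464515 , -0.40948916,  0.34035053,  0.94804319],
       [ 0.53224897, -0.63245178,  0.56277507,  0.66590941],
       [-0.015195  ,  0.65751303,  0.75328994,  0.93604982],
       [ 0.        ,  0.        ,  0.        ,  1.        ]])}
0.0187 {'time': 0.1, 'joint_positions': array([ 1.20939001,  0.33280266, -0.06472743,  1.46084669,  0.02159059,
        1.34991571, -0.0885069 ]), 'joint_vel': array([-0.00143965, -0.00331567, -0.00065239, -0.00170553,  0.0012079 ,
       -0.00014954, -0.00083082]), 'joint_torque': array([ 1.34452875e-03, -6.24545574e+01,  2.45844695e-02, -3.90717030e+01,
       -6.14397973e-02,  3.66533536e-02,  4.94739447e-05]), 'ee_pos': array([ 0.20762499, -0.58913572,  0.22184241]), 'eef_rot': array([ 9.85682335e-01,  1.68611766e-01, -1.27393154e-04, -6.25819133e-04]), 'ft_force': array([0.31934291, 0.5090696 , 0.45343135]), 'torque': array([0.04696905, 0.0015651 , 0.02753272]), 'grip_force': 0.0, 'width': 0.08669504660570992}
```

View pics/top0.png

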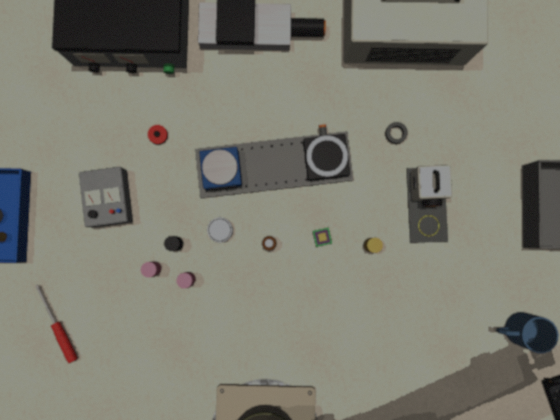

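View pics/scene0.png

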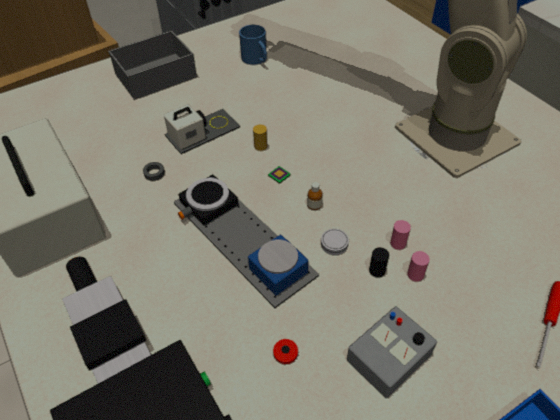

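Candidates (top view):
- Disc (220,230): the look-alikes are the dark ring (396,133) and the radiator top (220,167).
- Chip (322,237): no look-alike.
- Brass (374,245): the look-alike is the amber bottle (269,243).
- Black cylinder (173,243): the pink ones at (150,269) and (186,280) are not meant.

The red cap is at (157,134), the stage at (326,156) and the yellow circle at (429,226).

I'll check these choices in one crop and measure.

```bash
cat >> h.py <<'E'
def cloud(c):
    H,W=c['z_map'].shape; f=H/2/np.tan(np.radians(c['vfov'])/2)
    u,v=np.meshgrid(np.arange(W),np.arange(H)); z=c['z_map']
    P=np.stack([(u-c['cx'])/f*z,-(v-c['cy'])/f*z,-z],-1); T=np.array(c['T'])
    P=P@T[:3,:3].T+T[:3,3]; P[z==0]=np.nan; return P
def top(c,xy,h,rad,tol=.005):
    "centre of top face at height h near xy"
    P=cloud(c).reshape(-1,3); P=P[(np.hypot(*(P[:,:2]-xy).T)<rad)&(abs(P[:,2]-h)<tol)]
    if len(P)<5: return None
    ctr,R=cv2.minEnclosingCircle(P[:,:2].astype(np.float32)*1000)
    return np.round([*ctr,R,*(1000*P.mean(0)),len(P)],1)
E
python3 - <<'E'
from h import *
c=load('top');s=load('scene')
for n,u,v,h,rad in [('disc',220,230,.02,.045),('chip',322,237,.008,.035),('brass',374,245,.06,.03),('black',173,243,.06,.03),('bottle',269,243,.07,.03),('cap',157,134,.014,.04),('stage',326,156,.046,.06),('rad',220,167,.066,.05),('circ',429,226,.008,.03),('pink1',186,280,.06,.03)]:
    p=w(c,u,v,h)[:2]
    print(n,np.round(w(c,u,v,h)*1000),np.round(w(c,u,v)*1000),'top',top(c,p,h,rad),'scene',top(s,p,h,rad))
tiles=[cv2.resize(c['pixels'][v-22:v+22,u-22:u+22],(264,264),interpolation=cv2.INTER_CUBIC) for u,v in[(220,230),(322,237),(374,245),(173,243),(326,156),(429,226)]]
cv2.imwrite('pics/crop1.png',np.vstack([np.hstack(tiles[:3]),np.hstack(tiles[3:])]))
E
```

```text
disc [476. 116.  20.] [476. 116.  23.] top [476.6 118.3  30.1 476.6 118.1  20.2 486. ] scene [479.4 117.3  31.4 479.1 119.1  18.6 489. ]
chip [ 465. -126.    8.] [ 465. -126.    8.] top [ 465.2 -125.6   33.7  464.1 -125.5    7.9  316. ] scene [ 466.9 -124.    28.6  467.6 -124.5    6.6  202. ]
brass [ 449. -240.   60.] [ 449. -240.   61.] top [ 448.5 -241.1   18.1  448.3 -240.7   60.   190. ] scene [ 452.4 -241.4   19.7  451.1 -240.3   58.3  108. ]
black [444. 218.  60.] [444. 219.  57.] top [442.2 223.   17.9 442.5 222.7  60.4 193. ] scene [445.1 222.3  19.5 444.8 223.3  58.7 212. ]
bottle [448.  -1.  70.] [448.  -1.  73.] top [4.477e+02 5.000e-01 8.900e+00 4.477e+02 3.000e-01 7.010e+01 5.100e+01] scene [449.7   0.7   9.9 449.7   1.   68.4  43. ]
cap [704. 274.  14.] [704. 274.  15.] top [703.9 274.9  24.2 703.1 274.8  14.2 290. ] scene [705.2 275.3  24.2 705.6 276.7  13.1 484. ]
stage [ 653. -129.   46.] [ 653. -129.   48.] top [ 653.2 -129.6   59.2  653.  -129.9   46.3 1323. ] scene [ 656.6 -130.5   50.4  656.1 -128.4   44.8 1043. ]
rad [620. 115.  66.] [620. 115.  66.] top [619.2 114.   49.1 619.3 116.7  66.  962. ] scene [ 621.6  117.    41.   622.   118.3   64.8 1018. ]
circ [ 496. -381.    8.] [ 496. -380.   11.] top [ 496.5 -380.6   30.   496.1 -380.6    8.3  474. ] scene [ 496.5 -380.5   29.9  496.9 -379.9    6.6  242. ]
pink1 [360. 186.  60.] [360. 186.  61.] top [358.5 191.   18.1 359.1 191.1  60.3 189. ] scene [360.6 190.9  19.3 361.4 191.8  58.7 195. ]
```

View pics/crop1.png

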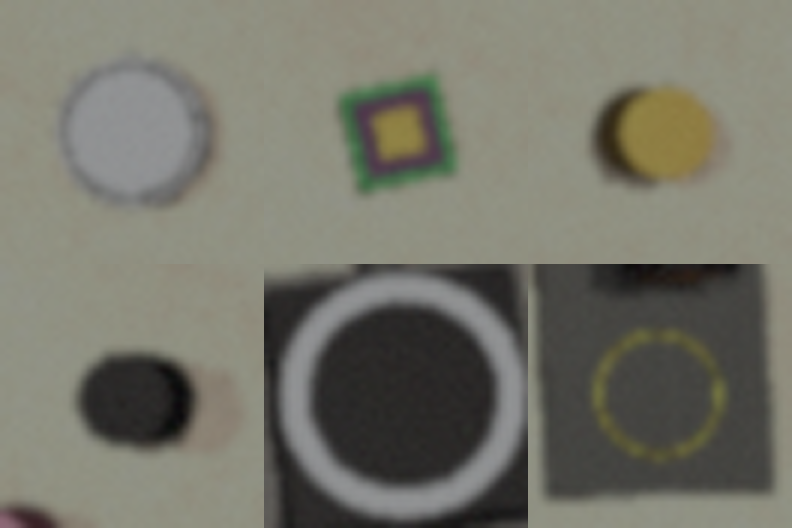

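The crop confirms the picks: plain disc, chip with gold up, brass, black (not pink), stage top and yellow circle. Next I refine the target centres and the chip's angle.

```bash
python3 - <<'E'
from h import *
for n in('top','scene'):
    c=load(n); hsv=cv2.cvtColor(c['pixels'],cv2.COLOR_BGR2HSV); P=cloud(c)
    def near(xy,rad,h,tol): return (np.hypot(P[...,0]-xy[0],P[...,1]-xy[1])<rad)&(abs(P[...,2]-h)<tol)
    def px(m,h):
        v,u=np.nonzero(m); return np.array([w(c,a,b,h)[:2]*1000 for a,b in zip(u,v)],np.float32)
    def fit(q):  # least squares circle
        A=np.c_[2*q,np.ones(len(q))]; s=np.linalg.lstsq(A,(q**2).sum(1),rcond=None)[0]; return s[:2],np.sqrt(s[2]+s[:2]@s[:2])
    q=px(near((.654,-.130),.056,.046,.006)&(hsv[...,2]>110)&(hsv[...,1]<60),.046); print(n,'stage',fit(q),cv2.minEnclosingCircle(q),len(q))
    q=px(near((.620,.117),.05,.066,.004)&(hsv[...,1]<60)&(hsv[...,2]>90),.066); print('rad',cv2.minEnclosingCircle(q),q.mean(0),len(q))
    q=px(near((.497,-.380),.035,.008,.006)&(hsv[...,1]>85),.008); print('circ',fit(q),cv2.minEnclosingCircle(q),len(q))
    q=px(near((.466,-.125),.04,.006,.009)&(hsv[...,1]>75),.008); print('chip',cv2.minAreaRect(q),len(q))
E
```

```text
top stage (array([ 654.55605834, -130.89739089]), np.float64(42.4670225055828)) ((654.435546875, -131.0182342529297), 47.09159469604492) 471
rad ((619.4949951171875, 116.47693634033203), 40.1683349609375) [619.4027  117.03473] 870
circ (array([ 498.33132839, -379.02864044]), np.float64(23.803400909147154)) ((498.415771484375, -379.4013671875), 25.529321670532227) 76
chip ((465.67901611328125, -125.93882751464844), (36.34528732299805, 37.1994514465332), 13.687077522277832) 109
scene stage (array([ 656.0279786, -130.1631642]), np.float64(42.586718433656856)) ((655.85205078125, -129.14898681640625), 47.75746536254883) 395
rad ((621.7714233398438, 117.35225677490234), 39.82154083251953) [622.1823   118.150314] 956
circ (array([ 500.15998036, -378.67694319]), np.float64(24.074153824167706)) ((499.64886474609375, -379.0437316894531), 26.96678352355957) 77
chip ((468.8694763183594, -123.99740600585938), (42.05638122558594, 41.9360466003418), 13.561381340026855) 192
```

```bash
python3 -m crank '{"steps":[[[1,1,0],[0,0,-0.2]],[[1,1,0],[0,0,-0.2]],[[1,1,0],[0,0,-0.2]],[[1,1,0],[0,0,-0.2]],[[1,1,0],[0,0,-0.2]],[[1,1,0],[0,0,-0.2]],[[1,1,0],[0,0,-0.2]],[[1,1,0],[0,0,0]],[[1,1,0],[0,0,0]],[[1,1,0],[0,0,0]]]}' 87 30
python3 -m crank '{"steps":[[[0,1,0],[0,0,0]],[[0,1,0],[0,0,0]],[[0,1,0],[0,0,0]],[[0,1,0],[0,0,0]],[[0,1,0],[0,0,0]],[[0,1,0],[0,0,0]],[[0,1,0],[0,0,0]],[[0,1,0],[0,0,0]],[[0,1,0],[0,0,0]],[[0,1,0],[0,0,0]]]}'
python3 -m crank '{"steps":[[[0.1,1,-0.5],[0,0,0]],[[0.1,1,-0.5],[0,0,0]],[[0.1,1,-0.5],[0,0,0]],[[0.1,1,-0.5],[0,0,0]],[[0.1,1,-0.5],[0,0,0]],[[0.1,1,-0.5],[0,0,0]],[[0,1,-0.5],[0,0,0]],[[0,1,-0.5],[0,0,0]],[[0,0,0],[0,0,0]],[[0,0,0],[0,0,0]]]}'
```

```text
time: 0.93
ee_pos: [0.4585, -0.338, 0.2224]
eef_rot: [0.994, 0.108, -0.0, -0.0]
ft_force: [1.5, -0.7, 0.8]
width: 0.0868
grip_force: 0.0
time: 1.77
ee_pos: [0.4573, -0.0883, 0.2223]
eef_rot: [0.994, 0.108, -0.0, 0.0]
ft_force: [0.1, 0.1, 0.8]
width: 0.087
grip_force: 0.0
time: 2.6
ee_pos: [0.4718, 0.1117, 0.1218]
eef_rot: [0.994, 0.11, -0.001, -0.0]
ft_force: [-0.3, 0.1, -0.3]
width: 0.0868
grip_force: 0.0
```

```bash
python3 -m crank '{"steps":[[[0.25,0.26,0],[0,0,0]],[[0,0,-1],[0,0,0]],[[0,0,-1],[0,0,0]],[[0,0,-1],[0,0,0]],[[0,0,-0.8],[0,0,0]],[[0,0,-0.5],[0,0,0]],[[0,0,-0.4],[0,0,0]],[[0,0,0],[0,0,0]],[[0,0,0],[0,0,0]]]}'
python3 -m crank '{"steps":[[[0,0,0],[0,0,0]],[[0,0,0],[0,0,0]],[[0,0,0],[0,0,0]],[[0,0,0],[0,0,0]],[[0,0,0],[0,0,0]],[[0,0,0],[0,0,0]],[[0,0,0],[0,0,0]],[[0,0,0],[0,0,0]]]}' 40 30
```

```text
time: 3.35
ee_pos: [0.4795, 0.1169, 0.0055]
eef_rot: [0.994, 0.108, 0.0, 0.0]
ft_force: [-0.2, -0.4, 0.4]
width: 0.087
grip_force: 0.0
time: 4.02
ee_pos: [0.4792, 0.1171, 0.0054]
eef_rot: [0.994, 0.108, 0.0, 0.0]
ft_force: [-1.3, -0.7, 5.6]
width: 0.0598
grip_force: 30.0
```

```bash
python3 -m crank '{"steps":[[[0,0,0.5],[0,0,0]],[[0,0,1],[0,0,0]],[[0,0,1],[0,0,0]],[[0,0,1],[0,0,0]],[[0.4,-0.5,0.5],[0,0,0]],[[0.7,-1,0],[0,0,0]],[[0.7,-1,0],[0,0,0]],[[0.7,-1,0],[0,0,0]],[[0.7,-1,0],[0,0,0]],[[0.7,-1,0],[0,0,0]]]}'
python3 -m crank '{"steps":[[[0.7,-1,0],[0,0,0]],[[0.7,-1,0],[0,0,0]],[[0.7,-1,0],[0,0,0]],[[0.7,-1,0],[0,0,0]],[[0.38,-0.41,0],[0,0,0]],[[0,0,0],[0,0,0]],[[0,0,-0.8],[0,0,0]],[[0,0,-0.5],[0,0,0]],[[0,0,0],[0,0,0]],[[0,0,0],[0,0,0]]]}'
```

```text
time: 4.85
ee_pos: [0.577, -0.0219, 0.1057]
eef_rot: [0.994, 0.108, 0.0, 0.0]
ft_force: [1.2, 0.1, -1.1]
width: 0.0588
grip_force: 30.0
time: 5.68
ee_pos: [0.655, -0.1299, 0.072]
eef_rot: [0.994, 0.109, -0.001, -0.0]
ft_force: [-0.1, 0.3, -0.5]
width: 0.0595
grip_force: 30.0
```

```bash
python3 -m crank '{"steps":[[[0.04,-0.03,-0.3],[0,0,0]],[[0,0,-0.3],[0,0,0]],[[0,0,-0.16],[0,0,0]],[[0,0,-0.04],[0,0,0]],[[0,0,0],[0,0,0]],[[0,0,0],[0,0,0]]]}'
```

```text
time: 6.18
ee_pos: [0.6571, -0.1314, 0.0527]
eef_rot: [0.994, 0.108, 0.0, 0.0]
ft_force: [0.3, 0.2, -1.1]
width: 0.0589
grip_force: 30.0
```

```bash
python3 -m crank '{"steps":[[[-0.03,0.03,-0.05],[0,0,0]],[[0,0,0],[0,0,0]],[[0,0,0],[0,0,0]]]}'
python3 -m crank '{"steps":[[[0,0,0],[0,0,0]],[[0,0,0],[0,0,0]],[[0,0,0],[0,0,0]],[[0,0,0],[0,0,0]],[[0,0,0.5],[0,0,0]],[[0,0,1],[0,0,0]],[[0,0,1],[0,0,0]],[[0,0,0.5],[0,0,0]],[[-1,0,0],[0,0,0]],[[-1,0,0],[0,0,0]]]}' 87
python3 -m crank '{"steps":[[[-1,0,0],[0,0,0]],[[-1,0,0],[0,0,0]],[[-1,0,0],[0,0,0]],[[-1,0,0],[0,0,0]],[[-1,0.25,0],[0,0,0]],[[-0.5,0,0],[0,0,0]],[[0,0,0],[0,0,0]],[[0,0,0],[0,0,0]]]}'
python3 - <<'E'
from h import *
for n,u in(('top',.066),('scene',.066)):
    c=grab(n); print(n,top(c,(.655,-.1306),u,.05),'chip',top(c,(.467,-.125),.008,.03))
    
c=load('scene'); v,u=150,160
cv2.imwrite('pics/s1.png',cv2.resize(c['pixels'][v:v+110,u:u+150],(750,550),interpolation=cv2.INTER_CUBIC))
E
```

```text
time: 6.43
ee_pos: [0.6564, -0.1307, 0.0515]
eef_rot: [0.994, 0.108, 0.0, 0.0]
ft_force: [-0.0, -0.0, -0.4]
width: 0.0594
grip_force: 30.0
time: 7.27
ee_pos: [0.6068, -0.1302, 0.1276]
eef_rot: [0.994, 0.108, 0.001, 0.0]
ft_force: [-0.1, -0.4, 0.9]
width: 0.0871
grip_force: 0.0
time: 7.93
ee_pos: [0.4689, -0.1248, 0.127]
eef_rot: [0.994, 0.108, 0.001, 0.001]
ft_force: [-0.2, -1.3, -1.1]
width: 0.0871
grip_force: 0.0
top [ 653.5 -130.    30.2  653.2 -130.1   66.3  520. ] chip None
scene [ 655.3 -130.5   31.1  655.9 -128.8   64.6  414. ] chip [ 468.  -123.8   27.6  467.6 -123.3    6.8  207. ]
```

View pics/s1.png

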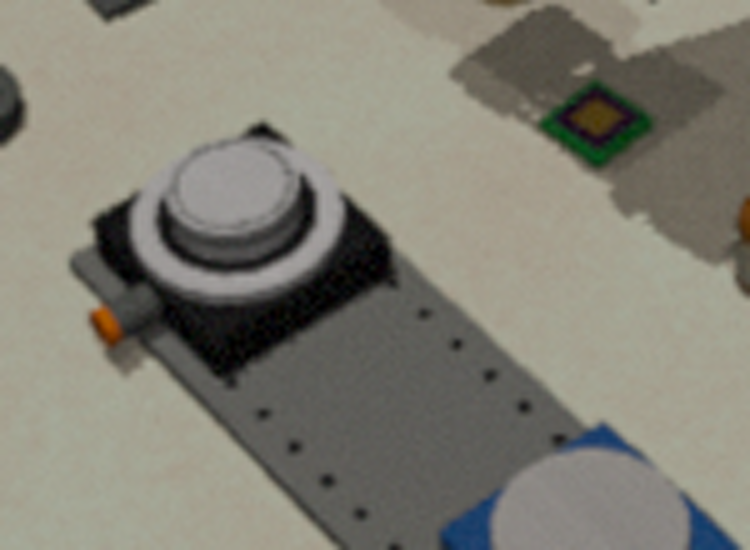

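The disc (s1 at 235,190) sits central on the stage, and the chip (597,115) is lying free. Next I grasp the chip.

```bash
python3 -m crank '{"steps":[[[-0.07,0,-1],[0,0,0]],[[0,0,-1],[0,0,0]],[[0,0,-1],[0,0,0]],[[0,0,-1],[0,0,0]],[[0,0,-0.6],[0,0,0]],[[0,0,-0.34],[0,0,0]],[[0,0,0],[0,0,0]],[[0,0,0],[0,0,0]],[[0,0,0],[0,0,0]]]}'
python3 -m crank '{"steps":[[[0,0,0],[0,0,0]],[[0,0,0],[0,0,0]],[[0,0,0],[0,0,0]],[[0,0,0],[0,0,0]],[[0,0,0],[0,0,0]],[[0,0,0],[0,0,0]],[[0,0,0],[0,0,0]],[[0,0,0],[0,0,0]],[[0,0,0],[0,0,0]],[[0,0,0],[0,0,0]]]}' 25 15
```

```text
time: 8.78
ee_pos: [0.4679, -0.1244, 0.0032]
eef_rot: [0.994, 0.108, 0.0, 0.0]
ft_force: [-0.1, -0.0, -0.3]
width: 0.0868
grip_force: 0.0
time: 9.62
ee_pos: [0.467, -0.1245, 0.0029]
eef_rot: [0.994, 0.108, 0.0, 0.0]
ft_force: [0.0, -0.5, 0.6]
width: 0.0397
grip_force: 15.0
```

```bash
python3 -m crank '{"steps":[[[0,0,0.4],[0,0,0]],[[0,0,0.9],[0,0,0]],[[0,0,1],[0,0,0]],[[0,0,1],[0,0,0]],[[0.5,0,0.7],[0,0,0]],[[1,0,0],[0,0,0]],[[1,0,0],[0,0,0]],[[1,0,0],[0,0,0]],[[1,0,0],[0,0,0]],[[1,-0.24,0],[0,0,0]]]}'
python3 -m crank '{"steps":[[[1,0,0],[0,0,0]],[[0.7,0,0],[0,0,0]],[[0.3,0,0],[0,0,0]],[[0,0,-0.5],[0,0,0]],[[0,0,-0.5],[0,0,0]],[[0,0,-0.2],[0,0,0]],[[0,0,0],[0,0,0]],[[0,0,0],[0,0,0]]]}'
```

```text
time: 10.45
ee_pos: [0.6057, -0.1291, 0.1036]
eef_rot: [0.994, 0.109, 0.0, -0.0]
ft_force: [1.3, 1.1, 0.4]
width: 0.0397
grip_force: 15.0
time: 11.12
ee_pos: [0.6534, -0.1307, 0.0724]
eef_rot: [0.994, 0.108, -0.001, -0.0]
ft_force: [0.2, -0.9, -0.9]
width: 0.0395
grip_force: 15.0
```

```bash
python3 -m crank '{"steps":[[[0.05,0,-0.08],[0,0,0]],[[0,0,-0.06],[0,0,0]],[[0,0,0],[0,0,0]],[[0,0,0],[0,0,0]]]}'
python3 -m crank '{"steps":[[[0,0,0],[0,0,0]],[[0,0,0],[0,0,0]],[[0,0,0],[0,0,0]],[[0,0,0],[0,0,0]],[[0,0,0.4],[0,0,0]],[[0,0,0.8],[0,0,0]],[[0,0,0.8],[0,0,0]],[[-1,-0.5,0],[0,0,0]],[[-1,-0.5,0],[0,0,0]],[[-1,-0.5,0],[0,0,0]]]}' 60
python3 -m crank '{"steps":[[[-1,-0.5,0],[0,0,0]],[[-1,-0.5,0],[0,0,0]],[[-1,-0.5,0],[0,0,0]],[[-1,-0.5,0],[0,0,0]],[[-1,-0.5,0],[0,0,0]],[[-0.2,-0.4,0],[0,0,0]],[[0,0,0],[0,0,0]],[[0,0,0],[0,0,0]]]}' 70
python3 - <<'E'
from h import *
for n in('top','scene'):
    c=grab(n); print(n,'chip',top(c,(.655,-.1306),.074,.04,.0035),'disc',top(c,(.655,-.1306),.066,.05,.004),'brass',top(c,(.45,-.24),.06,.03))
a,b=load('top')['pixels'][110:200,280:380],load('scene')['pixels'][160:232,170:250]
cv2.imwrite('pics/s2.png',np.hstack([cv2.resize(a,(400,360),interpolation=2),cv2.resize(b,(400,360),interpolation=2)]))
E
```

```text
time: 11.45
ee_pos: [0.6558, -0.1305, 0.0695]
eef_rot: [0.994, 0.108, 0.0, 0.0]
ft_force: [1.0, -0.1, -0.7]
width: 0.0395
grip_force: 15.0
time: 12.28
ee_pos: [0.5803, -0.1681, 0.1204]
eef_rot: [0.994, 0.108, 0.001, 0.0]
ft_force: [0.2, -0.9, 0.4]
width: 0.0598
grip_force: 0.0
time: 12.95
ee_pos: [0.4515, -0.2408, 0.1201]
eef_rot: [0.994, 0.108, 0.001, 0.0]
ft_force: [0.9, -0.2, 0.1]
width: 0.0698
grip_force: 0.0
top chip [ 653.3 -130.3   27.5  653.2 -130.    74.2  268. ] disc [ 653.2 -130.7   30.4  651.3 -128.8   66.3  216. ] brass None
scene chip [ 655.8 -128.9   27.9  655.4 -128.7   73.   233. ] disc [ 656.8 -130.1   31.6  659.6 -120.4   65.4  179. ] brass [ 451.4 -239.3   19.4  451.4 -239.6   58.4  116. ]
```

View pics/s2.png

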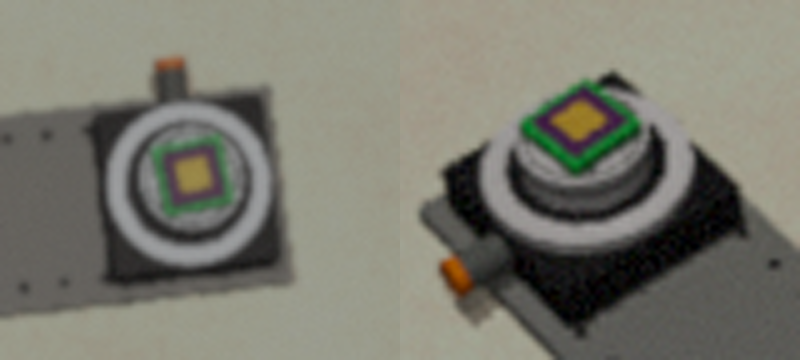

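Chip centred on the disc with the gold up (s2 at 193,175). Next is the brass.

```bash
python3 -m crank '{"steps":[[[-0.03,0,-1],[0,0,0]],[[0,0,-1],[0,0,0]],[[0,0,-1],[0,0,0]],[[0,0,-0.68],[0,0,0]],[[0,0,0],[0,0,0]],[[0,0,0],[0,0,0]]]}'
python3 -m crank '{"steps":[[[0,0,0],[0,0,0]],[[0,0,0],[0,0,0]],[[0,0,0],[0,0,0]],[[0,0,0],[0,0,0]],[[0,0,0],[0,0,0]],[[0,0,0],[0,0,0]],[[0,0,0],[0,0,0]],[[0,0,0],[0,0,0]]]}' 20 50
python3 -m crank '{"steps":[[[0,0,0.4],[0,0,0]],[[0,0,0.8],[0,0,0]],[[0,0,1],[0,0,0]],[[0,0,1],[0,0,0]],[[0,0,0.4],[0,0,0]],[[0.4,0.5,0],[0,0,0]],[[0.8,1,0],[0,0,0]],[[0.8,1,0],[0,0,0]],[[0.8,1,0],[0,0,0]],[[0.8,1,0],[0,0,0]]]}'
```

```text
time: 13.55
ee_pos: [0.4505, -0.2392, 0.0271]
eef_rot: [0.994, 0.109, -0.0, -0.001]
ft_force: [0.5, -0.7, -0.2]
width: 0.0701
grip_force: 0.0
time: 14.22
ee_pos: [0.4503, -0.241, 0.0277]
eef_rot: [0.994, 0.108, 0.0, 0.0]
ft_force: [0.9, -1.9, 1.8]
width: 0.0347
grip_force: 50.0
time: 15.05
ee_pos: [0.54, -0.1266, 0.1166]
eef_rot: [0.994, 0.108, -0.001, -0.0]
ft_force: [0.9, 0.6, -5.1]
width: 0.035
grip_force: 50.0
```

```bash
python3 -m crank '{"steps":[[[0.8,1,0],[0,0,0]],[[0.8,1,0],[0,0,0]],[[0.8,1,0],[0,0,0]],[[0.8,1,0],[0,0,0]],[[0.7,0.87,0],[0,0,0]],[[0,0,0],[0,0,0]],[[0,0,-0.8],[0,0,0]],[[0,0,-1],[0,0,0]],[[0,0,-0.8],[0,0,0]],[[0,0,-0.3],[0,0,0]]]}'
python3 -m crank '{"steps":[[[0,0,0],[0,0,0]],[[0,0,0],[0,0,0]],[[0,0,0],[0,0,0]]]}'
```

```text
time: 15.88
ee_pos: [0.6347, -0.0065, 0.0405]
eef_rot: [0.994, 0.108, -0.003, -0.0]
ft_force: [-1.8, -0.8, -6.5]
width: 0.0346
grip_force: 50.0
time: 16.13
ee_pos: [0.6383, -0.0061, 0.0463]
eef_rot: [0.994, 0.108, 0.001, 0.0]
ft_force: [0.4, 0.2, -4.7]
width: 0.0352
grip_force: 50.0
```

```bash
python3 -m crank '{"steps":[[[0,-0.03,-0.25],[0,0,0]],[[0,0,-0.06],[0,0,0]],[[0,0,0],[0,0,0]],[[0,0,0],[0,0,0]],[[0,0,0],[0,0,0]]]}'
```

```text
time: 16.55
ee_pos: [0.6381, -0.0072, 0.0378]
eef_rot: [0.994, 0.108, 0.001, 0.0]
ft_force: [0.8, -1.3, 1.3]
width: 0.0351
grip_force: 50.0
```

```bash
python3 -m crank '{"steps":[[[0,0,0],[0,0,0]],[[0,0,0],[0,0,0]],[[0,0,0],[0,0,0]],[[0,0,0],[0,0,0]],[[0,0,0.5],[0,0,0]],[[0,0,1],[0,0,0]],[[0,0,1],[0,0,0]],[[0,0,1],[0,0,0]],[[-0.8,0.9,0],[0,0,0]],[[-0.8,0.9,0],[0,0,0]]]}' 60
python3 -m crank '{"steps":[[[-0.8,0.9,0],[0,0,0]],[[-0.8,0.9,0],[0,0,0]],[[-0.8,0.9,0],[0,0,0]],[[-0.8,0.9,0],[0,0,0]],[[-0.8,0.9,0],[0,0,0]],[[-0.8,0.9,0],[0,0,0]],[[-0.8,0.9,0],[0,0,0]],[[-0.6,1,0],[0,0,0]],[[0,0,0],[0,0,0]],[[0,0,0],[0,0,0]]]}' 70
python3 - <<'E'
from h import *
for n in('top','scene'):
    c=grab(n); print(n,'brass',top(c,(.638,-.007),.07,.03),'bottle',top(c,(.448,0),.07,.03),'black',top(c,(.444,.222),.06,.03))
cv2.imwrite('pics/s3.png',load('scene')['pixels'])
E
```

```text
time: 17.38
ee_pos: [0.5987, 0.0375, 0.1272]
eef_rot: [0.994, 0.107, 0.002, 0.0]
ft_force: [-0.0, 1.5, 0.2]
width: 0.06
grip_force: 0.0
time: 18.22
ee_pos: [0.4419, 0.2221, 0.1256]
eef_rot: [0.994, 0.11, 0.001, 0.0]
ft_force: [1.1, -0.3, -0.1]
width: 0.0701
grip_force: 0.0
top brass [636.2  -7.   18.  635.9  -6.9  70.1 188. ] bottle [4.477e+02 5.000e-01 8.900e+00 4.477e+02 3.000e-01 7.040e+01 5.100e+01] black [443.1 224.3  17.4 443.4 224.9  60.5 126. ]
scene brass [637.4  -6.   18.8 638.4  -6.1  68.5 182. ] bottle [ 4.482e+02 -2.000e-01  9.700e+00  4.495e+02  2.000e-01  6.830e+01
  3.900e+01] black [443.6 222.9  19.  444.9 223.3  58.7 215. ]
```

View pics/s3.png

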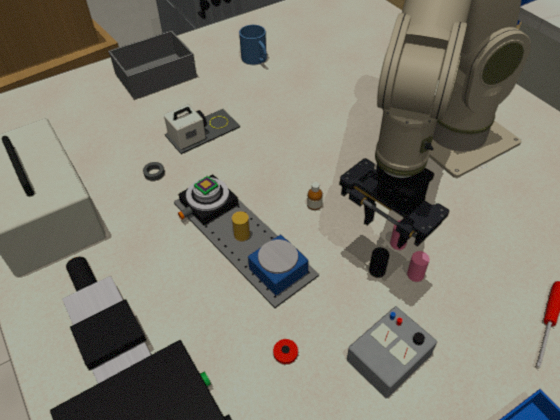

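The brass (240,226) is standing mid-plate and the bottle is untouched. Next I take the black cylinder at (378,262).

```bash
python3 -m crank '{"steps":[[[0,0,-1],[0,0,0]],[[0,0,-1],[0,0,0]],[[0,0,-1],[0,0,0]],[[0,0,-0.7],[0,0,0]],[[0,0,0],[0,0,0]],[[0,0,0],[0,0,0]]]}' 58
python3 -m crank '{"steps":[[[0,0,0],[0,0,0]],[[0,0,0],[0,0,0]],[[0,0,0],[0,0,0]],[[0,0,0],[0,0,0]],[[0,0,0],[0,0,0]],[[0,0,0],[0,0,0]],[[0,0,0],[0,0,0]]]}' 20 35
python3 -m crank '{"steps":[[[0,0,0.4],[0,0,0]],[[0,0,0.8],[0,0,0]],[[0,0,1],[0,0,0]],[[0,0,1],[0,0,0]],[[0,0,0.8],[0,0,0]],[[0.2,-0.5,0],[0,0,0]],[[0.2,-1,0],[0,0,0]],[[0.2,-1,0],[0,0,0]],[[0.2,-1,0],[0,0,0]],[[0.2,-1,0],[0,0,0]]]}'
```

```text
time: 18.82
ee_pos: [0.4426, 0.2196, 0.0319]
eef_rot: [0.994, 0.107, -0.001, 0.0]
ft_force: [-0.5, -0.6, -0.6]
width: 0.0581
grip_force: 0.0
time: 19.4
ee_pos: [0.443, 0.2208, 0.0328]
eef_rot: [0.994, 0.108, 0.001, -0.0]
ft_force: [-0.1, -0.2, 7.5]
width: 0.035
grip_force: 35.0
time: 20.23
ee_pos: [0.4672, 0.1069, 0.1325]
eef_rot: [0.994, 0.108, -0.0, 0.0]
ft_force: [0.5, 0.3, -1.1]
width: 0.035
grip_force: 35.0
```

```bash
python3 -m crank '{"steps":[[[0.06,-1,0],[0,0,0]],[[0.06,-1,0],[0,0,0]],[[0.06,-1,0],[0,0,0]],[[0.06,-1,0],[0,0,0]],[[0.06,-1,0],[0,0,0]],[[0.06,-1,0],[0,0,0]],[[0.06,-1,0],[0,0,0]],[[0.06,-1,0],[0,0,0]],[[0.06,-1,0],[0,0,0]],[[0.06,-1,0],[0,0,0]]]}'
python3 -m crank '{"steps":[[[0.06,-1,0],[0,0,0]],[[0.06,-1,0],[0,0,0]],[[0.06,-1,0],[0,0,0]],[[0.06,-1,0],[0,0,0]],[[0.06,-1,0],[0,0,0]],[[0.06,-1,0],[0,0,0]],[[0.06,-1,0],[0,0,0]],[[0.06,-1,0],[0,0,0]],[[0.06,-1,0],[0,0,0]],[[0.06,-0.5,0],[0,0,0]]]}'
python3 -m crank '{"steps":[[[0,0,-0.8],[0,0,0]],[[0,0,-1],[0,0,0]],[[0,0,-0.8],[0,0,0]],[[0,0,-0.6],[0,0,0]],[[0,0,-0.2],[0,0,0]],[[0,0,0],[0,0,0]],[[0,0,0],[0,0,0]],[[0,0,0],[0,0,0]]]}'
python3 - <<'E'
from h import *
c=grab('scene'); cv2.imwrite('pics/s4.png',cv2.resize(c['pixels'][70:170,140:280],(700,500),interpolation=2))
E
```

```text
time: 21.07
ee_pos: [0.4821, -0.1431, 0.1325]
eef_rot: [0.994, 0.108, -0.0, -0.0]
ft_force: [0.5, 1.0, -1.7]
width: 0.0352
grip_force: 35.0
time: 21.9
ee_pos: [0.4963, -0.3827, 0.1321]
eef_rot: [0.994, 0.107, -0.0, 0.0]
ft_force: [-1.1, -0.1, -1.5]
width: 0.0354
grip_force: 35.0
time: 22.57
ee_pos: [0.4983, -0.3797, 0.0486]
eef_rot: [0.994, 0.108, 0.001, 0.001]
ft_force: [0.3, -0.6, -1.6]
width: 0.0354
grip_force: 35.0
```

View pics/s4.png

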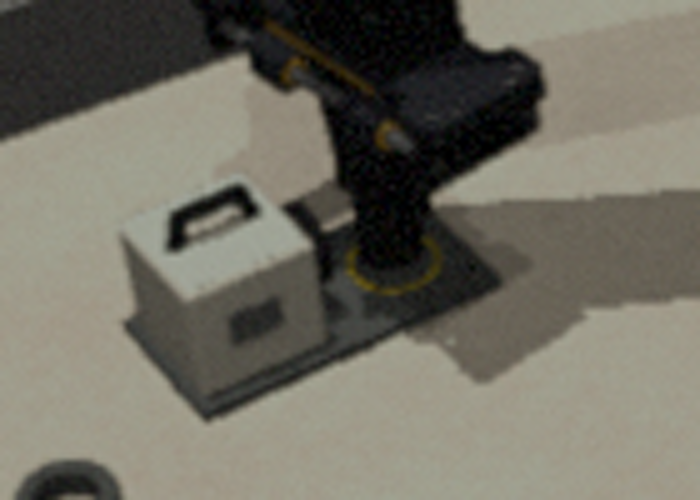

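The cylinder is just above the yellow circle (390,262) and clear of the lens. I lower it, release and retreat.

```bash
python3 -m crank '{"steps":[[[0.01,0.02,-0.22],[0,0,0]],[[0,0,-0.09],[0,0,0]],[[0,0,0],[0,0,0]],[[0,0,0],[0,0,0]],[[0,0,0],[0,0,0]]]}'
python3 -m crank '{"steps":[[[0,0,0],[0,0,0]],[[0,0,0],[0,0,0]],[[0,0,0],[0,0,0]],[[0,0,0],[0,0,0]],[[0,0,0.5],[0,0,0]],[[0,0,1],[0,0,0]],[[0,0,1],[0,0,0]],[[0,0,1],[0,0,0]],[[0,0,1],[0,0,0]],[[-0.8,0,0.5],[0,0,0]]]}' 60
python3 -m crank '{"steps":[[[-1,-1,0],[0,0,0]],[[-1,-1,0],[0,0,0]],[[-1,-1,0],[0,0,0]],[[-1,-1,0],[0,0,0]],[[-1,-1,0],[0,0,0]],[[-1,-1,0],[0,0,0]],[[0,0,0],[0,0,0]],[[0,0,0],[0,0,0]]]}'
python3 - <<'E'
from h import *
for n in('top','scene'):
    c=grab(n); print(n)
    for m,p,h,ra in(('black',(.499,-.379),.068,.03),('brass',(.638,-.007),.07,.03),('chip',(.655,-.13),.074,.04),('bottle',(.448,0),.07,.03),('cap',(.704,.275),.014,.04)): print(m,top(c,p,h,ra,.0035))
a=load('top')['pixels'][100:280,190:470]; b=load('scene')['pixels'][90:290,130:360]
cv2.imwrite('pics/s5.png',np.hstack([cv2.resize(a,(420,270),interpolation=2),cv2.resize(b,(310,270),interpolation=2)]))
E
```

```text
time: 23.03
ee_pos: [0.4984, -0.3791, 0.0407]
eef_rot: [0.994, 0.108, 0.001, 0.0]
ft_force: [-3.2, 2.3, 9.3]
width: 0.0352
grip_force: 35.0
time: 23.87
ee_pos: [0.4815, -0.3781, 0.1686]
eef_rot: [0.994, 0.11, 0.003, 0.001]
ft_force: [0.0, 0.5, 0.8]
width: 0.0601
grip_force: 0.0
time: 24.53
ee_pos: [0.3254, -0.5308, 0.165]
eef_rot: [0.994, 0.106, -0.0, 0.0]
ft_force: [1.0, 1.0, 0.2]
width: 0.06
grip_force: 0.0
top
black [ 497.5 -378.1   18.1  497.1 -377.5   67.9  169. ]
brass [636.   -7.1  17.9 635.9  -6.8  70.2 175. ]
chip [ 653.  -130.1   27.4  653.1 -130.1   74.   278. ]
bottle [4.474e+02 7.000e-01 8.900e+00 4.475e+02 2.000e-01 7.010e+01 4.300e+01]
cap [702.9 275.4  24.5 703.  274.8  14.  250. ]
scene
black [ 501.2 -377.    19.8  499.7 -377.2   66.6   80. ]
brass [637.9  -6.3  18.3 638.2  -6.5  68.9 154. ]
chip [ 655.9 -128.9   27.6  656.2 -128.9   73.   222. ]
bottle [4.511e+02 4.000e-01 9.800e+00 4.505e+02 1.300e+00 6.910e+01 3.900e+01]
cap [705.2 275.8  24.1 705.3 276.7  13.3 433. ]
```

View pics/s5.png

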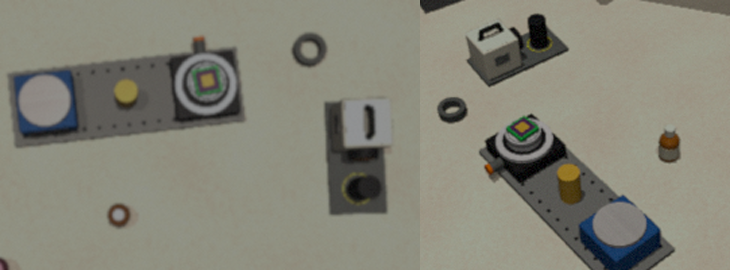

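Everything is in place: chip and disc on the stage (207,80), brass mid-plate (125,92), black in the circle (365,187), and the bottle and cap unmoved.

```bash
python3 -c "
from bench import ticket; print(ticket.close_job())"
```

```text
the job is handed in; nothing more can be done
None
```

The job is handed in: by the last camera check, the disc, chip, brass cylinder and black cylinder are each within about 2 mm of their targets, the bottle and lens cap have not moved, and it took about 25 s of the 106 s allowed.

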